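# Unlock the jewellery case with the one key that works

### The arm

A 7-joint arm with a two-finger parallel gripper is mounted at the origin on the work surface. World frame = base frame: x ahead of the robot, y to its left, z up, the work surface at z = 0. Lengths are in mm, angles in rad, forces in N, time in s.
With the tool pointing down it reaches from about 400 to 875 mm from the base axis. Payload 19.3 kg.
Tool frame: the origin (TCP) lies between the finger pads; the fingertips stand 14 mm ahead of it and the grasp point (between the pads) lies 5 mm behind it; z points along the fingers, y is the line along which they close (so a half turn about z gives the same grasp; the last joint's range is limited). The gripper opens to 85 mm and grips with 20 to 120 N. Pads are 22 mm wide; open, the fingers measure 114 mm over their backs; the gripper's body (76 mm by 85 mm) begins 54 mm behind the grasp point. The pads swing forward as they close: fully open they stand 13 mm farther back than shut.
Start: joints at [1.058, 0.521, -0.036, 1.599, 0.021, 1.021, -0.113], TCP at [267.767, -564.726, 245.291] pointing down, gripper open.
Joint ranges: [-2.91, 2.91], [-0.3, 2.13], [-1.5, 1.42], [0.17, 2.43], [-1.26, 4.41], [0.16, 1.93], [-2.52, 2.52]. Speed limits (rad/s): [1.89, 1.89, 2.39, 2.39, 3.01, 3.01, 3.01].

### API

Orientations are given as a rotation vector (axis times angle).
In Python, from bench import arm gives the robot as it stands.
- The arm moves only by the tool carry_out, never from a script. Its argument "targets" is a list that holds one entry, the list of rows, each a list of 5 numbers: the closure, from 0 (fully open) to 1 (shut), then the shift along the tool's x, y, z in m, then the turn about the tool's z in degrees. In form: [[[grip, tx, ty, tz, turn], ...]]. A call has 1 to 5 rows; each row shifts and turns the commanded pose from where the row before left it, along the tool's axes as they then stand; what a row does not reach is not made up. A row lasts 1/12 s, in which the tool goes at most 41.7 mm and 7.16 degrees, less where a joint would pass 70% of its speed; a pose out of reach is approached as far as the arm can. A call is refused whole if a number of a shift passes 0.0417 or a number of a turn 7.16, either way. A call with a gripper value outside its range is refused whole. The fingers move at their own pace and stop on an object; the grip force is fixed at half the most. Time passes only in rows, so rows that do not move let the fingers close. It gives the time, the measured TCP pose, the force, the opening and the grip force at its end, in the units of the state.
- arm.read_state(): the state, without advancing time (a new reading comes with each control period).
- arm.capture(name): name is "scene" or "top"; returns a dict with "color" (384x512x3 uint8, red, green, blue), "fx", "fy", "cx", "cy" (pixels), "origin" and "rotation" of the camera in the world. Camera axes: x right, y down, z forward; pixel columns grow to the right and rows downward; lengths in mm; the calibration is good to about 2 mm. A picture is of the moment at which its call begins. There is no depth.
- arm.job_done(): hands the job in; it is judged then, once.
The state is a dict: "time": time; "joint_pos": joint angles; "qd": joint speeds; "effort": joint torques, N m; "tcp_pos": TCP position; "eef_rot": TCP orientation; "wrist_force": force on the tool from outside, world axes, zero at the start; "moment": the same for the moment, N m; "width": finger opening in mm; "grasp_force": force on a finger pad.
Only numpy, scipy, OpenCV 4.12 (cv2) and the standard library are available. Lean on these libraries where they do the work, as an engineer would, in place of code of your own. Each camera call takes 0.05 s, during which the arm holds its last target. There are 200 camera calls.

### The job

Unlock the jewellery case on the dresser: two keys hang on the stand beside a comb and only one of them works the lock, so lift one off its peg, push it fully home in the lock and give it a full quarter turn clockwise; the lock's brass pointer turns along only with the right key. If it is the wrong key, turn it back, pull it out, lay it in the smoked tray and try the other. Leave the right key in the lock, pushed home and turned, a key you did not need on its peg, and the comb and the other things on the dresser undisturbed.

Things in the scene. Friction and masses are not known exactly. Their poses are not given: they have to be found in the camera images.
- key_a_grip (a point): One of two keys, alike but for the bit: middle of its flat black grip, 36 mm wide (y), 14 thick (x), 32 high (z). Key z points from tip to grip (up as it hangs), x to the stand's crossbar. Key 120 mm long, 0.08 to 0.15 kg. Below the grip a window 24 mm wide, 16 to 46 mm under this point, by which it hangs. Which key hangs where changes.
- key_b_grip (a point): The same point of the other key. Both keys: under the window a steel collar 34 mm across, 5 thick, its underside 57 mm below this point; then a round shank 13 mm thick on the axis, its tip (tapered over 4 mm) 104 mm below this point. From the shank a flat bit, 5 mm thick (x), 7 long (z), sticks out on the +y side to 22 mm from the axis, its middle 20 mm from the tip on one key and 34 mm on the other; which the lock needs cannot be seen.
- peg_r (a point): Right-hand peg (smallest y) of the fixed key stand: a level brass rod 7 mm thick on a wooden crossbar (280 mm long, 22 high, on two end posts). Point on its axis, 35 mm before the bar, 115 mm up; x into the bar, y left, z up. The free end, 60 mm from the bar, turns up 10 mm above the rod's top: raise a hung key 12 to 20 mm, then draw it 50 mm or more along -x.
- peg_m (a point): The same point on the middle peg; pegs are 100 mm apart along y
- peg_l (a point): The same point on the left-hand peg (largest y)
- keyhole (a point): Keyhole centre on the outer face of the 5 mm steel lock plate, 72 mm square, in the case's sloping front. z points out of the face, 27 degrees (0.47 rad) off vertical towards the robot; x up the slope, y left. Hole 19 mm square; from it a slot for the bit, 11 mm wide, runs along +y to 26.5 mm from the centre.
- case: Fixed, hollow dark wooden jewellery case, 170 (y) x 160 (x) mm, 55 high in front, 136 behind; origin under its centre. A key goes in along the keyhole's -z, key z and y along the keyhole's z and y, till its collar meets the plate (grip point 57 mm out). Once turned, the bit is under the plate: turn back to draw it out. Both keys go in and turn.
- cam (a joint): The lock, rad: 0 locked, 1.0 unlocked (stop). Clockwise seen from outside (about the keyhole's -z). A wrong key turns freely and moves nothing; the right one turns 0.35 to 0.7 rad free, then carries the lock along (0.06 N m); a key turn of 1.5 rad is enough. It stays where left. A brass pointer 22 mm long on the face turns with it, from the keyhole's +y towards +x.
- tray: Fixed open tray of smoked acrylic, 240 (x) x 180 (y) x 22 mm high, walls and floor 5 mm; origin under its centre, on the dresser; empty at the start
- comb_mid (a point): Bystander, leave it alone. Wooden comb hanging by its slot on one of the three pegs, 96 mm long, 36 wide (y), 8 thick (x); point half-way up it
- cone: Bystander, leave it alone. Glass ring cone, 68 mm across, 80 mm high, origin under its centre
- watch: Bystander, leave it alone. Gold-tone watch lying on its strap, about 70 mm across, 40 mm high, origin under its middle
- brush: Bystander, leave it alone. Plastic paddle brush lying bristles down, 220 mm long, 70 mm wide, 32 mm high; paddle towards its +x, origin under the neck
- scent: Bystander, leave it alone. Amber scent bottle, 45 x 60 mm, 110 mm high, origin under its centre
Mind the look-alikes: they are no part of the job. Leave any pink look-alike of the part that bears key_b_grip alone.

How it is judged:
By the outcome, as a careful person would: the job done as asked, in the order asked, and still so for the second after the job is handed in, with the robot touching nothing.
It also fails if it takes over 72 s, if anything falls off the work surface, if the arm or the gripper's body presses on something with over 40 N, if the wrist force passes 120 N, or if a joint passes its speed limit or range.

## Working session

There is one attempt and no reset: what is moved stays moved. The work goes in short steps, Python scripts to look and compute and a tool call to move; the robot and the scene stay as the last step left them, time stands still between calls to the robot, and variables do not carry over. Pictures are saved under pics/ and viewed, at most 10 in all, crops included, and the job is handed in when it is done.

Besides the shell and the picture viewer there is one more tool, called in YAML: its name, and indented under it one key for each argument. carry_out: Moves the arm, as the interface text tells. Its arguments: {"type":"object","properties":{"targets":{"type":"array"}},"required":["targets"]}

```bash
mkdir -p pics; ls; python3 - <<'E'
from bench import arm
import cv2,numpy as np
for n in("scene","top"):
    c=arm.capture(n); cv2.imwrite(f"pics/{n}0.png",cv2.resize(c["color"][:,:,::-1],(800,600),interpolation=cv2.INTER_CUBIC))
    cv2.imwrite(f"raw_{n}.png",c["color"][:,:,::-1])
    print(n,c["fx"],c["fy"],c["cx"],c["cy"],c["origin"],np.round(c["rotation"],4).tolist())
s=arm.read_state();print(s)
E
```

```text
pics
scene 397.22070595542397 397.22070595542397 258.38459355764877 189.504264266689 [ 926.1322736  -221.87388745  901.77065838] [-2.2827, -1.414, 0.3513]
top 421.1503904800321 421.1503904800321 256.8764027381191 185.05646501036176 [ 383.11961166  -10.38469179 1262.10285811] [-2.1593, 2.172, -0.1298]
{'time': 0.1, 'joint_pos': array([ 1.05779788,  0.52196856, -0.03626473,  1.59995382,  0.02121193,
        1.02108462, -0.11279133]), 'qd': array([-0.00220978, -0.00171833, -0.00031481, -0.00235491,  0.00039947,
        0.00112741, -0.00077721]), 'effort': array([ 3.38938495e-03, -9.28483486e+01,  1.98336639e+00, -3.70538342e+01,
        1.80629367e-02,  5.24597344e-03, -9.21087462e-05]), 'tcp_pos': array([ 267.60571661, -564.49506008,  244.7741539 ]), 'eef_rot': array([-3.06397726e+00, -6.89586701e-01,  5.25805428e-04]), 'wrist_force': array([-0.59041853,  0.28489795,  0.27692308]), 'moment': array([ 0.00971595,  0.00627424, -0.03584252]), 'grasp_force': 0.0, 'width': 85.39184611526065}
```

View pics/scene0.png

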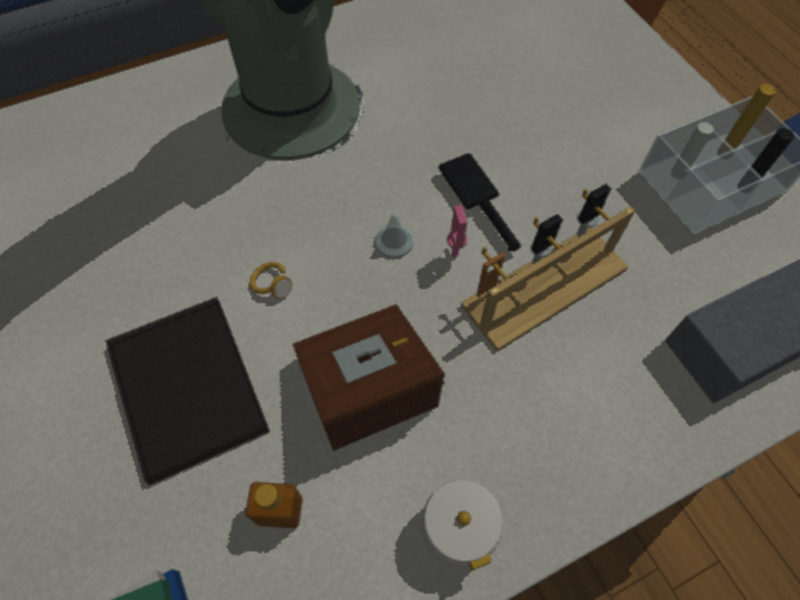

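View pics/top0.png

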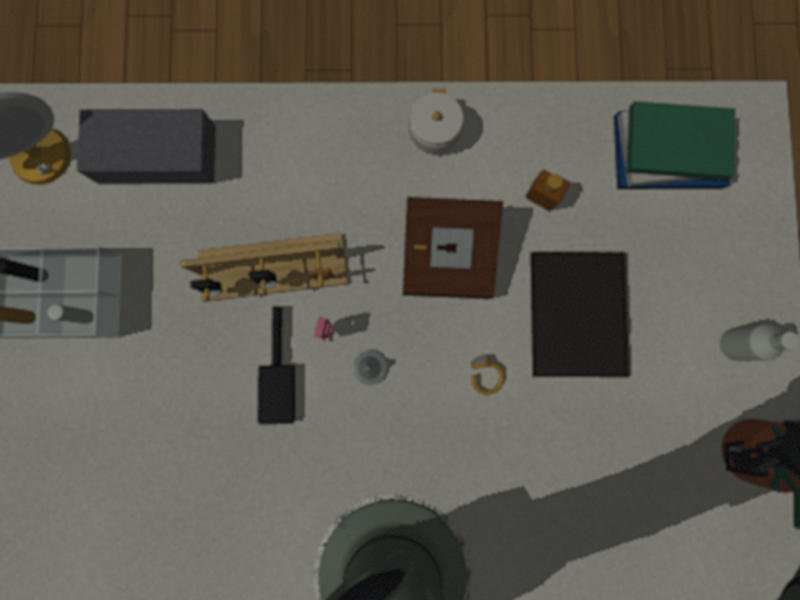

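The scene view shows black key grips at (548,233) and (594,203), the comb at (490,272), a pink look-alike at (458,230), and the plate with its keyhole at (368,357). In the top view the keys are at (263,276) and (206,285), the comb at (320,272), and the keyhole at (447,247).

Things that could be mistaken for a key:
- The two black grips above, which are the ones I want: black, with brass pegs through the windows.
- The pink piece, scene (458,230).
- The black stick in the acrylic organizer, scene (772,150).
- The black brush handle, scene (500,225).

I'll check this choice in one close crop.

```bash
cat > h.py <<'E'
import numpy as np,cv2
from scipy.spatial.transform import Rotation as R
CAM={"scene":(397.2207,258.3846,189.5043,[926.1323,-221.8739,901.7707],[-2.2827,-1.414,.3513]),
"top":(421.1504,256.8764,185.0565,[383.1196,-10.3847,1262.1029],[-2.1593,2.172,-.1298])}
def ray(n,u,v):
    f,cx,cy,o,r=CAM[n]; d=R.from_rotvec(r).apply([(u-cx)/f,(v-cy)/f,1]); return np.array(o),d/np.linalg.norm(d)
def tri(s,t):
    A=0;b=0;rs=[ray("scene",*s),ray("top",*t)]
    for o,d in rs: P=np.eye(3)-np.outer(d,d);A=A+P;b=b+P@o
    p=np.linalg.solve(A,b); return p,sum(np.linalg.norm((np.eye(3)-np.outer(d,d))@(p-o)) for o,d in rs)
def plane(n,uv,z):
    o,d=ray(n,*uv); return o+d*(z-o[2])/d[2]
def proj(n,p):
    f,cx,cy,o,r=CAM[n]; q=R.from_rotvec(r).inv().apply(np.array(p,float)-o); return q[...,:2]/q[...,2:]*f+[cx,cy]
def tile(im,x,y,k,w=400,h=300):
    c=im[y:y+int(h/k)+1,x:x+int(w/k)+1]; c=cv2.resize(c,None,fx=k,fy=k,interpolation=cv2.INTER_CUBIC)[:h,:w]
    c=np.clip(c*1.5,0,255).astype(np.uint8)
    for g in range((x//10+1)*10,x+int(w/k)+1,10): cv2.line(c,(int((g-x)*k),0),(int((g-x)*k),5),(0,255,255) if g%50 else (0,0,255),1)
    for g in range((y//10+1)*10,y+int(h/k)+1,10): cv2.line(c,(0,int((g-y)*k)),(5,int((g-y)*k)),(0,255,255) if g%50 else (0,0,255),1)
    return c
E
python3 - <<'E'
from h import *
s=cv2.imread("raw_scene.png");t=cv2.imread("raw_top.png")
cv2.imwrite("pics/c1.png",np.vstack([np.hstack([tile(s,290,112,3.2),tile(t,112,135,3.2)]),np.hstack([tile(s,185,190,3.6),tile(t,252,122,4)])]))
E
```

```text
(no output)
```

View pics/c1.png

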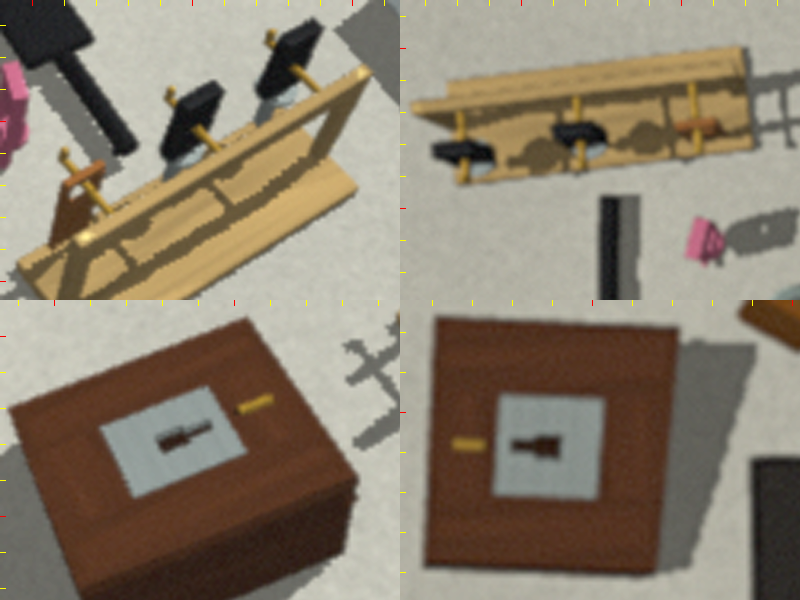

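The crop confirms it. The black grips are on the left and middle pegs, with pegs through their windows, and the comb is on the right peg. The pink piece stands apart. The pointer is brass and lies beside the plate on its +y side.

```bash
python3 - <<'E'
from h import *
np.set_printoptions(precision=1,suppress=True)
S=lambda x,y,x0,y0,k:(x0+x/k-.5*(1-1/k)*0,y0+y/k)
s1=lambda x,y:(290+x/3.2-.35,112+y/3.2-.35); t1=lambda x,y:(112+x/3.2-.35,135+y/3.2-.35)
s2=lambda x,y:(185+x/3.6-.35,190+y/3.6-.35); t2=lambda x,y:(252+x/4-.35,122+y/4-.35)
for a,b,n in[((270,35),(63,178),'tipL'),((170,92),(180,163),'tipM'),((66,152),(297,148),'tipR'),((300,38),(60,149),'gripL'),((202,100),(180,131),'gripM')]:
    print(n,*tri(s1(*a),t1(*b)),plane("top",t1(*b),128.5 if n[0]=='t' else 150.5),plane("scene",s1(*a),128.5 if n[0]=='t' else 150.5))
P=[]
for a,b,n in[((247,153),(205,98-4),'+x+y'),((133,198),(205,98),'')][:0]: pass
C=[((247,153),(98,94)),((133,198),(205,98)),((100,127),(199,200)),((208,86),(93,198))]
for a,b in C:
    p,e=tri(s2(*a),t2(*b));P.append(p);print(p,e)
P=np.array(P);c=P.mean(0);X=(P[0]+P[1]-P[2]-P[3])/2;Y=(P[0]+P[3]-P[1]-P[2])/2
print("plate c",c,X,Y,np.linalg.norm(X),np.linalg.norm(Y),"slope",np.arctan2(X[2],np.hypot(X[0],X[1])),"yaw",np.arctan2(X[1],X[0]),np.arctan2(-Y[0],Y[1]))
print("hole",tri(s2(170,140),t2(151,147)))
# case top corners: front/back
for n,f in(("scene",s2),("top",t2)):
    im=cv2.imread(f"raw_{n}.png").astype(int); x0,y0=(210,215) if n=="scene" else (273,143); w=im[y0:y0+36,x0:x0+46] if n=="scene" else im[y0:y0+36,x0:x0+34]
    g=((w.min(2)>75)).astype(np.uint8); k=max(cv2.findContours(g,0,1)[0],key=cv2.contourArea)
    print(n,(cv2.minAreaRect(k)[0]+np.array([x0,y0])),cv2.approxPolyDP(k,3,True)[:,0].tolist())
    m=np.zeros_like(g);cv2.drawContours(m,[k],-1,1,-1);d=(m>0)&(w.max(2)<75);ys,xs=np.nonzero(d);print("dark",xs.min()+x0,xs.max()+x0,ys.min()+y0,ys.max()+y0,xs.mean()+x0,ys.mean()+y0,d.sum())
E
```

```text
tipL [500.9 323.7 118.9] 1.368501352655703 [500.3 321.5 128.5] [505.9 316.4 128.5]
tipM [513.  224.2 119.4] 1.8910384834745986 [512.5 223.1 128.5] [517.5 218.1 128.5]
tipR [525.5 125.  120.6] 0.7305322986059333 [524.7 124.4 128.5] [529.4 121.1 128.5]
gripL [524.7 323.  142.1] 5.194843488419719 [522.2 318.2 150.5] [530.1 319.6 150.5]
gripM [539.8 224.  142.2] 7.221184420392866 [536.7 219.1 150.5] [545.4 222.6 150.5]
[626.7 -73.4 105.8] 2.303312691328098
[ 623.2 -147.2  108.4] 0.9110685941488827
[ 556.9 -144.4   73.6] 1.6867007211340812
[559.3 -69.7  68.6] 0.41000963189581363
plate c [ 591.5 -108.7   89.1] [66.8 -3.2 36. ] [ 2.9 74.3 -3.8] 75.9793476415498 74.42484543940449 slope 0.493350893044529 yaw -0.04848040940874325 -0.03933868893126585
hole (array([ 592. , -110.2,   91. ]), np.float64(0.20525598073203166))
scene [232.7 228.5] [[32, 0], [3, 10], [12, 29], [42, 17]]
dark 229 243 224 232 234.84745762711864 227.64406779661016 59
top [288.5 158. ] [[5, 3], [3, 26], [27, 27], [28, 4]]
dark 279 292 156 161 286.46666666666664 158.28333333333333 60
```

carry_out:
  targets:
    - [[0,0.0316,-0.0216,0,0],[0,0.0316,-0.0216,0,0],[0,0.0316,-0.0216,0,0],[0,0.0316,-0.0216,0,0],[0,0.0316,-0.0216,0,0]]

```text
time: 0.52
tcp_pos: [364.7, -397.7, 245.1]
eef_rot: [-3.065, -0.69, 0.0]
wrist_force: [0.9, -0.7, 0.3]
width: 85.7
grasp_force: 0.0
```

carry_out:
  targets:
    - [[0,0.0316,-0.0216,0,0],[0,0.0316,-0.0216,0,0],[0,0.0316,-0.0216,0,0],[0,0.0316,-0.0216,0,0],[0,0.0316,-0.0216,0,0]]

```text
time: 0.93
tcp_pos: [461.2, -232.4, 245.2]
eef_rot: [-3.065, -0.69, 0.0]
wrist_force: [0.2, -1.3, 0.5]
width: 85.1
grasp_force: 0.0
```

carry_out:
  targets:
    - [[0,0.0316,-0.0216,0,-7],[0,0,0,0,-7],[0,0,0,0,-7]]

```text
time: 1.18
tcp_pos: [481.1, -198.6, 245.1]
eef_rot: [-2.881, -1.251, -0.0]
wrist_force: [-0.9, -1.3, 0.3]
width: 85.6
grasp_force: 0.0
```

carry_out:
  targets:
    - [[0,0.0314,-0.0223,0.0023,0],[0,0.0314,-0.0223,0.0023,0],[0,0.0314,-0.0223,0.0023,0],[0,0.0314,-0.0223,0.0023,0],[0,0.0314,-0.0223,0.0023,0]]

```text
time: 1.6
tcp_pos: [507.5, -8.8, 233.6]
eef_rot: [-2.888, -1.236, 0.0]
wrist_force: [1.2, -0.0, 0.7]
width: 85.5
grasp_force: 0.0
```

carry_out:
  targets:
    - [[0,0.0314,-0.0223,0.0023,0],[0,0.0314,-0.0223,0.0023,0],[0,0.0314,-0.0223,0.0023,0],[0,0.0314,-0.0223,0.0023,0],[0,0.0314,-0.0223,0.0023,0]]

```text
time: 2.02
tcp_pos: [535.1, 181.9, 222.0]
eef_rot: [2.888, 1.237, -0.001]
wrist_force: [1.2, -0.2, 0.7]
width: 85.2
grasp_force: 0.0
```

carry_out:
  targets:
    - [[0,0.0314,-0.0223,0.0023,-7],[0,0,0,0,-7],[0,0,0,0,-7],[0,0,0,0,-7],[0,0,0,0,-7]]

```text
time: 2.43
tcp_pos: [540.6, 218.3, 219.6]
eef_rot: [-2.375, -2.056, 0.001]
wrist_force: [0.3, -0.4, 0.6]
width: 85.2
grasp_force: 0.0
```

carry_out:
  targets:
    - [[0,0,0,0,-7],[0,0,0,0,-7],[0,0,0,0,-7],[0,0,0,0,-7],[0,0,0,0,-7]]

```text
time: 2.85
tcp_pos: [540.7, 218.0, 219.7]
eef_rot: [-1.648, -2.674, 0.001]
wrist_force: [-1.1, 0.0, -0.7]
width: 85.4
grasp_force: 0.0
```

carry_out:
  targets:
    - [[0,0,0,0,-7],[0,0,0,0,-7],[0,0,0,0,-7],[0,0,0,0,-7],[0,0,0,0,-7]]

```text
time: 3.27
tcp_pos: [540.7, 218.0, 219.7]
eef_rot: [-0.768, -3.046, 0.0]
wrist_force: [0.2, -0.2, -0.3]
width: 85.1
grasp_force: 0.0
```

carry_out:
  targets:
    - [[0,0,0,0,-7],[0,0,0,0,-7],[0,0,0,0,-7],[0,0,0,0,-7],[0,0,0,0,-7]]

```text
time: 3.68
tcp_pos: [540.8, 218.0, 219.8]
eef_rot: [0.184, -3.136, 0.0]
wrist_force: [0.9, 0.0, -0.8]
width: 85.3
grasp_force: 0.0
```

```bash
cat >> h.py <<'E'
def head(rv):
    x=R.from_rotvec(rv).apply([1,0,0]); return np.degrees(np.arctan2(x[1],x[0]))
def snap(name,ws,wt,ks=3.2,kt=3.2,w=400,h=400):
    from bench import arm
    s=arm.capture("scene")["color"][:,:,::-1];t=arm.capture("top")["color"][:,:,::-1]
    cv2.imwrite("raw_scene.png",s);cv2.imwrite("raw_top.png",t)
    cv2.imwrite(f"pics/{name}.png",np.hstack([tile(s,*ws,ks,w,h),tile(t,*wt,kt,w,h)]))
    st=arm.read_state();print(st["time"],st["tcp_pos"].round(1),round(head(st["eef_rot"]),2),st["joint_pos"].round(2),st["wrist_force"].round(1),st["width"])
def delta(st,goal,hg=None):
    h=np.radians(head(st["eef_rot"]));d=np.array(goal)-st["tcp_pos"]
    return [round(float(v),1) for v in (d[0]*np.cos(h)+d[1]*np.sin(h),d[0]*np.sin(h)-d[1]*np.cos(h),-d[2])]
E
python3 -c "
from h import *
snap('a1',(290,90),(112,125))"
```

```text
3.7833 [540.7 217.9 219.5] -173.49 [ 0.13  0.63 -0.92  1.71  0.56  1.09  0.72] [ 0.6  0.1 -1.8] 85.13000046157647
```

View pics/a1.png

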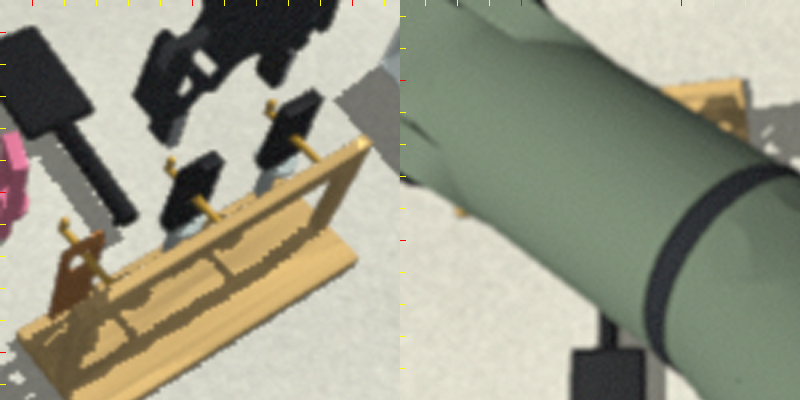

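```bash
python3 - <<'E'
from h import *
f=lambda p:((proj("scene",p)-[290,90]+.35)*3.2).round(0)
h=np.radians(-173.5);ty=np.array([np.sin(h),-np.cos(h),0]);tx=np.array([np.cos(h),np.sin(h),0])
c=np.array([540.7,217.9,0])
for z in(205.5,212,218.5): print("tips",z,f(c+[0,0,z]+ty*45),f(c+[0,0,z]-ty*45))
print("tip edge +x", [f(c+[0,0,212]+s*ty*45-a*11*tx).tolist() for s in(1,-1) for a in (1,-1)])
k=np.array([540.7,222,0])
print("grip corners top",[f(k+[0,0,150.5]+ty*a*18+tx*b*7).tolist() for a,b in((1,1),(1,-1),(-1,-1),(-1,1))],"bot",[f(k+[0,0,118.5]+ty*a*18-tx*7).tolist() for a in(1,-1)])
E
```

```text
tips 205.5 [260.  93.] [159. 150.]
tips 212 [262.  87.] [161. 144.]
tips 218.5 [265.  81.] [162. 138.]
tip edge +x [[273.0, 98.0], [252.0, 77.0], [171.0, 155.0], [150.0, 133.0]]
grip corners top [[211.0, 149.0], [223.0, 162.0], [185.0, 184.0], [172.0, 170.0]] bot [[213.0, 187.0], [176.0, 209.0]]
```

The scene view shows the open fingers centred above the middle key, with finger tips at tile (170,142) and (273,85) and the grip at (200,185). The projected grip corners match a key at about (541,222), so I'm going down to grasp it.

carry_out:
  targets:
    - [[0,-0.0005,0.004,0.03,0],[0,0,0,0.03,0],[0,0,0,0.025,0],[0,0,0,0.0075,0],[0.3,0,0,0,0]]

```text
time: 4.2
tcp_pos: [540.1, 221.9, 126.1]
eef_rot: [0.17, -3.134, 0.001]
wrist_force: [-0.2, 0.3, 0.9]
width: 75.3
grasp_force: 0.0
```

carry_out:
  targets:
    - [[1,0,0,0,0],[1,0,0,0,0],[1,0,0,0,0],[1,0,0,0,0],[1,0,0,0,0]]

```text
time: 4.62
tcp_pos: [541.6, 222.3, 129.0]
eef_rot: [-0.173, 3.135, 0.001]
wrist_force: [-1.2, -1.3, 8.7]
width: 35.6
grasp_force: 58.7
```

carry_out:
  targets:
    - [[1,0,0,-0.008,0],[1,0,0,-0.008,0],[1,0,0,0,0],[1,0.01,0,0,0],[1,0.02,0,0,0]]

```text
time: 5.03
tcp_pos: [512.2, 218.9, 143.9]
eef_rot: [-0.172, 3.136, 0.001]
wrist_force: [-0.3, 0.3, -1.2]
width: 35.4
grasp_force: 59.9
```

carry_out:
  targets:
    - [[1,0.02,0,0,0],[1,0.02,0,0,0],[1,0,0,-0.03,0],[1,0,0,-0.03,0],[1,0,0,-0.04,0]]

```text
time: 5.45
tcp_pos: [470.3, 214.0, 243.9]
eef_rot: [0.175, -3.134, 0.001]
wrist_force: [1.1, -0.5, -1.9]
width: 35.0
grasp_force: 60.5
```

```bash
python3 -c "
from h import *
snap('a2',(290,70),(112,125))"
```

```text
5.55 [472.8 215.9 248.8] -173.64 [ 0.18  0.51 -0.99  1.84  0.49  1.05  0.68] [-0.8  0.3 -2.3] 35.41430203166219
```

View pics/a2.png

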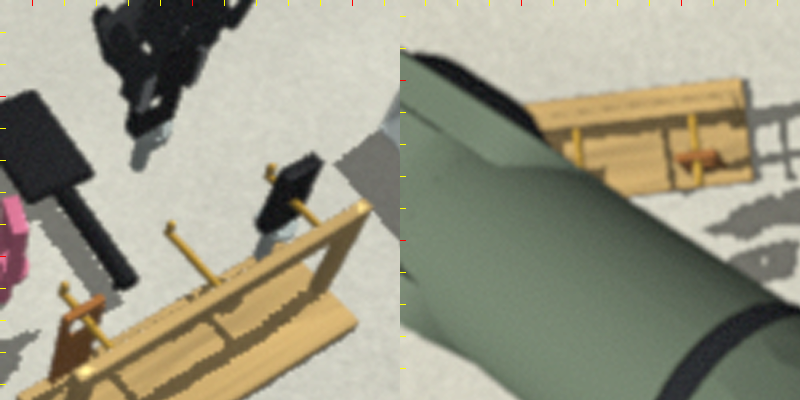

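```bash
python3 - <<'E'
from h import *
np.set_printoptions(precision=1,suppress=True)
s2=lambda x,y:(185+x/3.6-.35,190+y/3.6-.35); t2=lambda x,y:(252+x/4-.35,122+y/4-.35)
C=[((247,153),(98,94)),((133,198),(205,98)),((100,127),(199,200)),((208,86),(93,198))]
sc=np.mean([s2(*a) for a,b in C],0);tc=np.mean([t2(*b) for a,b in C],0)
for z in(92,96,99): print(z,plane("scene",sc,z),plane("top",tc,z),"hole",plane("scene",s2(170,140),z),plane("top",t2(151,147),z))
# case bottom/top corners in top: back edge z=136, front edge z=55
for n,uv,z in(("bk+y",(37,17),136),("bk-y",(279,28),136),("fr-y",(256,273),55),("fr+y",(25,267),55)): print(n,plane("top",t2(*uv),z))
for n,uv,z in(("bk+y",(357,180),136),("bk-y",(85,287),136),("fr-y",(10,107),55),("fr+y",(248,18),55)): print(n,plane("scene",s2(*uv),z))
E
```

```text
92 [ 593.5 -109.6   92. ] [ 591.5 -108.4   92. ] hole [ 592.4 -110.4   92. ] [ 591.8 -110.    92. ]
96 [ 595.2 -110.1   96. ] [ 590.8 -108.    96. ] hole [ 594.  -110.9   96. ] [ 591.1 -109.6   96. ]
99 [ 596.4 -110.5   99. ] [ 590.3 -107.8   99. ] hole [ 595.3 -111.4   99. ] [ 590.6 -109.4   99. ]
bk+y [674.5 -29.6 136. ]
bk-y [ 666. -195.  136.]
fr-y [ 506.  -187.5   55. ]
fr+y [511.3 -21.   55. ]
bk+y [680.5 -31.  136. ]
bk-y [ 669.3 -195.   136. ]
fr-y [ 510.1 -188.4   55. ]
fr+y [519.7 -21.2  55. ]
```

carry_out:
  targets:
    - [[1,0,0,-0.01,4.5],[1,0,0,-0.01,4.6],[1,-0.0243,-0.0315,0,0],[1,-0.0243,-0.0315,0,0],[1,-0.0243,-0.0315,0,0]]

```text
time: 5.97
tcp_pos: [540.3, 115.3, 264.1]
eef_rot: [0.073, 3.14, -0.001]
wrist_force: [1.6, 1.3, -2.4]
width: 35.1
grasp_force: 60.6
```

carry_out:
  targets:
    - [[1,-0.0243,-0.0315,0,0],[1,-0.0243,-0.0315,0,0],[1,-0.0243,-0.0315,0,0],[1,-0.0243,-0.0315,0,0],[1,-0.0243,-0.0315,0,0]]

```text
time: 6.38
tcp_pos: [654.2, -48.7, 263.6]
eef_rot: [0.076, 3.141, -0.0]
wrist_force: [0.1, 1.3, -0.5]
width: 35.4
grasp_force: 60.6
```

carry_out:
  targets:
    - [[1,-0.0243,-0.0315,0,0],[1,-0.0243,-0.0315,0,0],[1,0,0,0,0]]

```text
time: 6.63
tcp_pos: [701.3, -120.1, 262.0]
eef_rot: [-0.088, -3.14, 0.004]
wrist_force: [-0.3, -2.2, -0.7]
width: 35.1
grasp_force: 60.7
```

```bash
python3 -c "
from h import *
from bench import arm
s=arm.read_state();print(s['tcp_pos'],head(s['eef_rot']),s['joint_pos'].round(2),delta(s,(702,-110,210)))"
```

```text
[ 701.28023995 -120.07715026  262.00279263] 176.7834373026015 [ 0.53  0.77 -0.83  1.29  0.56  1.32  1.22] [-0.2, 10.1, 52.0]
```

carry_out:
  targets:
    - [[1,0,0.01,0.026,0],[1,0,0,0.026,0],[1,0.01,0,0,0],[1,0.008,0,0,0],[1,0.008,0,0,0]]

```text
time: 7.05
tcp_pos: [673.8, -100.4, 212.0]
eef_rot: [0.075, 3.139, 0.001]
wrist_force: [5.3, 0.7, -3.9]
width: 35.1
grasp_force: 60.2
```

carry_out:
  targets:
    - [[1,0.008,0,0,0],[1,0.008,0,0,0],[1,0.008,0,0,0],[1,0.008,0,0,0]]

```text
time: 7.38
tcp_pos: [642.4, -99.1, 213.2]
eef_rot: [0.075, 3.136, -0.0]
wrist_force: [5.6, -0.9, -1.6]
width: 35.1
grasp_force: 60.0
```

carry_out:
  targets:
    - [[1,0.004,0,0,0],[1,0,0,0,0]]

```text
time: 7.55
tcp_pos: [638.0, -99.0, 213.3]
eef_rot: [0.075, 3.137, -0.001]
wrist_force: [1.7, -0.6, 3.9]
width: 34.9
grasp_force: 60.5
```

```bash
python3 -c "
from h import *
snap('a3',(170,150),(230,95),3.2,3.2)"
```

```text
7.65 [638.2 -99.  212.8] 177.25 [ 0.58  0.72 -0.84  1.55  0.57  1.14  1.14] [ 3.7 -0.6  3.4] 35.3655132888282
```

View pics/a3.png

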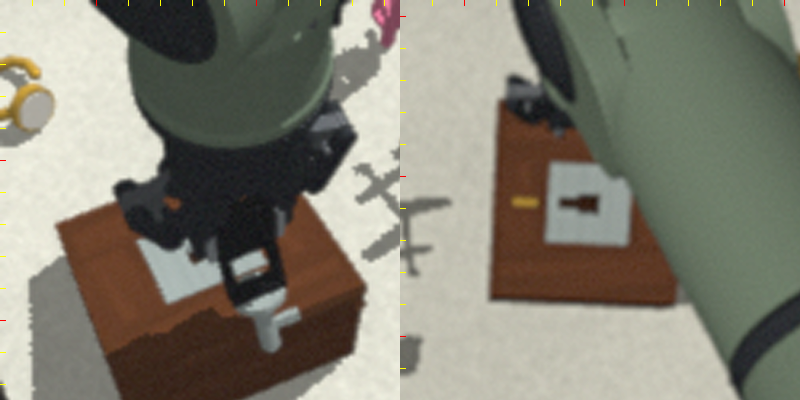

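```bash
python3 - <<'E'
from h import *
f=lambda p:((proj("scene",p)-[170,150]+.35)*3.2).round(0)
P=np.array([638.2,-99,218])
for a in(20,24,27,30,34):
    r=np.radians(a);d=np.array([np.sin(r),-.045*np.sin(r),-np.cos(r)]);print(a,"tip",f(P+104*d),"collar",f(P+54*d),"bit20",f(P+84*d+[0,22,0]),"bit34",f(P+70*d+[0,22,0]))
E
```

```text
20 tip [264. 333.] collar [252. 283.] bit20 [290. 299.] bit34 [288. 285.]
24 tip [268. 341.] collar [255. 287.] bit20 [294. 305.] bit34 [291. 290.]
27 tip [271. 346.] collar [256. 290.] bit20 [297. 310.] bit34 [293. 294.]
30 tip [274. 352.] collar [258. 293.] bit20 [299. 314.] bit34 [295. 297.]
34 tip [278. 358.] collar [260. 296.] bit20 [303. 319.] bit34 [298. 301.]
```

carry_out:
  targets:
    - [[1,0,0,-0.04,0],[1,0.033,-0.0042,0,0],[1,0.033,-0.0042,0,0],[1,0.033,-0.0042,0,0],[1,0,0,0.03,0]]

```text
time: 8.07
tcp_pos: [535.3, -107.9, 225.4]
eef_rot: [0.077, 3.138, -0.006]
wrist_force: [3.9, -1.1, -0.1]
width: 35.1
grasp_force: 61.0
```

carry_out:
  targets:
    - [[1,0,0,0.018,0],[1,0,0,0,0],[1,0,0,0,0]]

```text
time: 8.32
tcp_pos: [537.9, -106.5, 203.5]
eef_rot: [-0.074, -3.139, -0.001]
wrist_force: [0.5, 1.1, -1.3]
width: 35.2
grasp_force: 60.9
```

```bash
python3 - <<'E'
from h import *
snap('a4',(195,180),(245,105),4.5,4)
f=lambda p:((proj("scene",p)-[195,180]+.35)*4.5).round(0)
g=lambda p:((proj("top",p)-[245,105]+.35)*4).round(0)
from bench import arm
P=arm.read_state()["tcp_pos"]+[0,0,5]
for a in(24,27,30):
    r=np.radians(a);d=np.array([np.sin(r),-.047*np.sin(r),-np.cos(r)]);print(a,"tip",f(P+104*d),"collar",f(P+54*d),P+104*d)
K=np.array([592.5,-109.5,96]);print("K",f(K),g(K))
E
```

```text
8.4167 [ 538.8 -106.3  204.5] 177.29 [ 0.71  0.59 -0.89  1.81  0.54  1.    1.13] [ 0.   0.5 -1. ] 35.26305777037947
24 tip [159. 180.] collar [138. 103.] [ 581.05465982 -108.31392112  114.51497849]
27 tip [163. 187.] collar [140. 106.] [ 585.96906091 -108.54489798  116.85902757]
30 tip [166. 193.] collar [142. 109.] [ 590.75404894 -108.76979241  119.4570641 ]
K [169. 216.] [179. 213.]
```

View pics/a4.png

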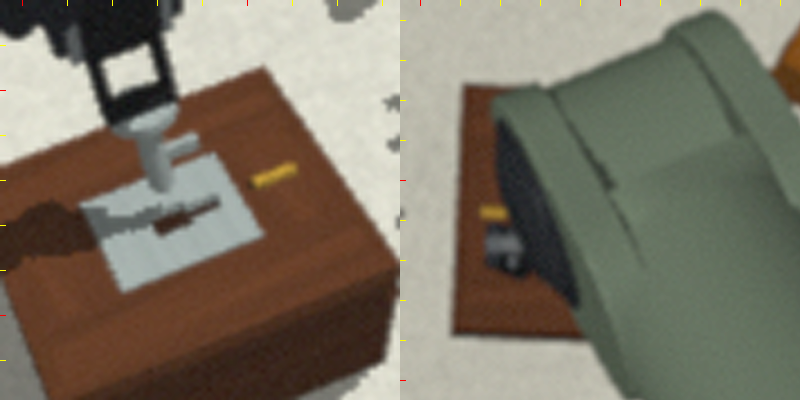

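The scene view shows the tilted key about 20 mm above the plate, with its tip at (163,190) and bit on the +y side. The hole centre is near (172,220). The tilt fits about 27°, so I'll approach along the key axis.

carry_out:
  targets:
    - [[1,0.002,-0.0011,0,0],[1,-0.0057,0,0.0111,0],[1,-0.0057,0,0.0111,0]]

```text
time: 8.67
tcp_pos: [548.2, -108.7, 181.3]
eef_rot: [0.076, 3.139, -0.001]
wrist_force: [0.3, -0.1, -1.4]
width: 34.8
grasp_force: 60.9
```

carry_out:
  targets:
    - [[1,-0.0027,0,0.0053,0],[1,0,0,0,0]]

```text
time: 8.83
tcp_pos: [550.2, -108.2, 174.2]
eef_rot: [-0.074, -3.139, -0.001]
wrist_force: [-0.4, 0.1, -1.6]
width: 35.3
grasp_force: 60.9
```

carry_out:
  targets:
    - [[1,-0.0018,0,0.0036,0],[1,0,0,0,0]]

```text
time: 9.0
tcp_pos: [552.0, -108.3, 171.8]
eef_rot: [-0.074, -3.14, -0.001]
wrist_force: [0.3, 0.3, -1.3]
width: 34.8
grasp_force: 60.9
```

carry_out:
  targets:
    - [[1,-0.0018,0,0.0036,0],[1,-0.0018,0,0.0036,0]]

```text
time: 9.17
tcp_pos: [555.8, -108.8, 165.3]
eef_rot: [0.075, 3.14, -0.0]
wrist_force: [0.2, 0.9, -1.9]
width: 35.0
grasp_force: 60.9
```

carry_out:
  targets:
    - [[1,-0.0018,0,0.0036,0],[1,-0.0018,0,0.0036,0]]

```text
time: 9.33
tcp_pos: [559.3, -108.9, 157.7]
eef_rot: [0.075, 3.141, -0.0]
wrist_force: [-0.4, -0.5, -1.1]
width: 35.3
grasp_force: 60.9
```

carry_out:
  targets:
    - [[1,-0.0018,0,0.0036,0],[1,-0.0018,0,0.0036,0]]

```text
time: 9.5
tcp_pos: [562.9, -109.0, 150.4]
eef_rot: [-0.075, -3.141, -0.0]
wrist_force: [0.2, -1.3, -1.1]
width: 35.4
grasp_force: 60.9
```

carry_out:
  targets:
    - [[1,-0.0018,0,0.0036,0],[1,-0.0014,0,0.0027,0]]

```text
time: 9.67
tcp_pos: [566.1, -109.1, 144.0]
eef_rot: [-0.075, -3.14, -0.0]
wrist_force: [-0.4, 0.4, -1.4]
width: 35.2
grasp_force: 60.9
```

carry_out:
  targets:
    - [[1,-0.0009,0,0.0018,0],[1,-0.0009,0,0.0018,0]]

```text
time: 9.83
tcp_pos: [566.5, -109.0, 142.2]
eef_rot: [-0.075, -3.138, 0.002]
wrist_force: [-22.1, -5.2, 41.1]
width: 35.2
grasp_force: 65.9
```

carry_out:
  targets:
    - [[1,-0.0009,0,0.0018,0],[1,-0.0005,0,0.0009,0]]

```text
time: 10.0
tcp_pos: [567.0, -109.1, 140.5]
eef_rot: [-0.075, -3.136, 0.004]
wrist_force: [-49.1, 1.8, 83.0]
width: 35.5
grasp_force: 73.4
```

carry_out:
  targets:
    - [[1,0.0016,0,-0.0031,0],[1,0,0,0,0],[0.4,0,0,0,0],[0.4,0,0,0,0],[0.4,0,0,0,0]]

```text
time: 10.42
tcp_pos: [567.6, -109.2, 141.1]
eef_rot: [-0.075, -3.141, -0.0]
wrist_force: [-0.3, 0.0, 0.2]
width: 50.8
grasp_force: 0.0
```

```bash
python3 - <<'E'
from h import *
snap('a5',(195,170),(245,105),4.5,4)
E
```

```text
10.5167 [ 567.5 -109.2  141.1] 177.27 [ 0.64  0.7  -0.82  1.79  0.63  0.93  1.07] [-0.4 -0.8  0.3] 51.31639020644557
```

View pics/a5.png

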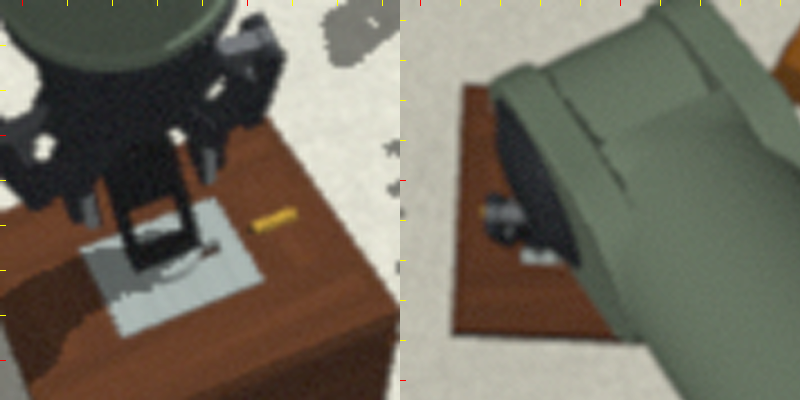

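The scene view shows the key seated, with its collar flat on the plate. It stands at about the slope normal with the fingers open around it, and the pointer at (272,220) hasn't moved. I'll rotate the open fingers so they close on the grip's flats.

carry_out:
  targets:
    - [[0.4,0,0,0,6.92],[0.4,0,0,0,6.92],[0.4,0,0,0,6.92],[0.4,0,0,0,6.92],[0.4,0,0,0,6.92]]

```text
time: 10.93
tcp_pos: [567.6, -109.2, 141.2]
eef_rot: [-1.014, -2.973, -0.0]
wrist_force: [-0.4, -0.4, -0.8]
width: 51.4
grasp_force: 0.0
```

carry_out:
  targets:
    - [[0.4,0,0,0,6.92],[0.4,0,0,0,6.92],[0.4,0,0,0,6.92],[0.4,0,0,0,6.92],[0.4,0,0,0,6.92]]

```text
time: 11.35
tcp_pos: [567.6, -109.2, 141.2]
eef_rot: [-1.852, -2.537, -0.0]
wrist_force: [-0.6, 0.3, -0.1]
width: 51.3
grasp_force: 0.0
```

carry_out:
  targets:
    - [[0.4,0,0,0,6.92],[0.4,0,0,0,6.92],[0.4,0,0,0,6.92],[0.66,0,0,0,0],[0.66,0,0,0,0]]

```text
time: 11.77
tcp_pos: [567.5, -109.0, 141.3]
eef_rot: [2.268, 2.173, -0.001]
wrist_force: [-2.6, 0.3, 1.5]
width: 29.3
grasp_force: 1.1
```

```bash
python3 - <<'E'
from h import *
from bench import arm
st=arm.read_state();print(st["time"],st["tcp_pos"].round(1),round(head(st["eef_rot"]),2),st["joint_pos"].round(2),st["wrist_force"].round(1),st["moment"].round(2),st["width"],st["grasp_force"])
E
```

```text
11.7667 [ 567.5 -109.   141.3] 87.55 [ 0.39  0.61 -0.44  1.8   0.34  0.81 -0.25] [-2.6  0.3  1.5] [0.06 0.48 0.06] 29.345284183992646 1.1369411554187536
```

carry_out:
  targets:
    - [[0.66,0,0,0,6.92],[0.66,0,0,0,6.92],[0.66,0,0,0,6.92],[0.66,0,0,0,6.92],[0.66,0,0,0,6.92]]

```text
time: 12.18
tcp_pos: [567.4, -109.2, 141.2]
eef_rot: [-2.815, -1.393, 0.0]
wrist_force: [-1.7, 1.5, 0.1]
width: 29.2
grasp_force: 0.6
```

carry_out:
  targets:
    - [[0.67,0,0,0,6.92],[0.68,0,0,0,6.92],[0.7,0,0,0,6.92],[0.72,0,0,0,6.92]]

```text
time: 12.52
tcp_pos: [567.6, -109.2, 141.2]
eef_rot: [-3.067, -0.679, -0.0]
wrist_force: [1.6, -0.7, 1.1]
width: 24.0
grasp_force: 3.5
```

carry_out:
  targets:
    - [[0.74,0,0,0,6.92],[0.76,0,0,0,6.92],[0.78,0,0,0,6.92],[0.78,0,0,0,6.92]]

```text
time: 12.85
tcp_pos: [567.7, -109.3, 141.2]
eef_rot: [-3.141, 0.074, -0.0]
wrist_force: [0.8, -0.2, 0.2]
width: 19.1
grasp_force: 6.1
```

```bash
python3 - <<'E'
from h import *
snap('a6',(195,170),(245,105),4.5,4)
E
```

```text
12.95 [ 567.6 -109.   141.1] -2.55 [ 0.1   0.58 -0.02  1.82  0.02  0.75 -1.55] [ 0.9 -0.  -0.7] 19.211923329628075
```

View pics/a6.png

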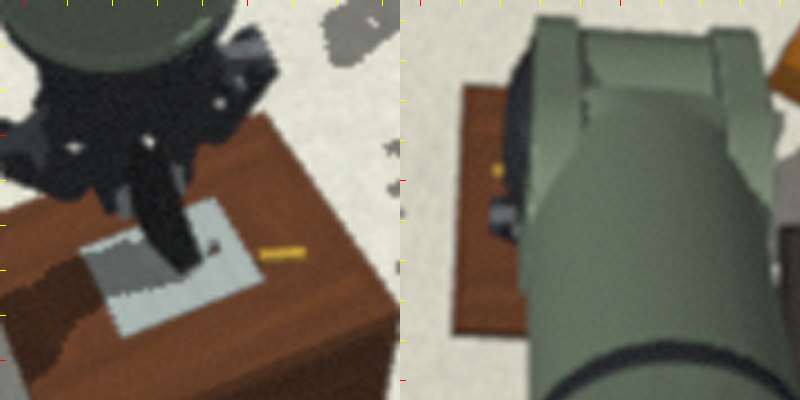

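The scene view shows the pointer swung from its first direction towards +x, now lying (262,255)–(305,252). The key turned with the fingers, so this is the right key. I'll close firmly to finish the quarter turn.

carry_out:
  targets:
    - [[0.82,0,0,0,0],[0.82,0,0,0,0]]

```text
time: 13.12
tcp_pos: [567.7, -108.7, 141.2]
eef_rot: [-3.14, 0.063, -0.0]
wrist_force: [2.7, 2.5, -1.7]
width: 15.9
grasp_force: 14.9
```

carry_out:
  targets:
    - [[1,0,0,0,0],[1,0,0,0,0],[1,0,0,0,0]]

```text
time: 13.37
tcp_pos: [567.9, -108.5, 141.3]
eef_rot: [-3.14, 0.066, -0.001]
wrist_force: [2.9, 4.3, -0.7]
width: 13.5
grasp_force: 57.9
```

carry_out:
  targets:
    - [[1,0,0,0,2.5],[1,0,0,0,0]]

```text
time: 13.53
tcp_pos: [568.1, -107.4, 141.3]
eef_rot: [-3.136, 0.137, -0.001]
wrist_force: [2.8, 9.6, 0.1]
width: 13.4
grasp_force: 62.4
```

```bash
cat > ptr.py <<'E'
from h import *
from bench import arm
im=arm.capture("scene")["color"][:,:,::-1];cv2.imwrite("raw_scene.png",im)
w=im[205:240,240:275].astype(int);m=((w[:,:,2]>110)&(w[:,:,1]>85)&(w[:,:,0]<90)).astype(np.uint8)
ys,xs=np.nonzero(m);n=np.array([-.453,.021,.891]);K=np.array([592.1,-110.2,97.2]);pts=[]
for x,y in zip(xs+240,ys+205):
    o,d=ray("scene",x,y);pts.append(o+d*((K-o)@n)/(d@n))
pts=np.array(pts);q=pts-K;X=np.array([.891,-.042,.454]);Y=np.array([.047,.999,0]);u=q@X;v=q@Y
c=np.cov(np.array([v,u]));e=np.linalg.eigh(c)[1][:,1];e=e*np.sign(e[0]);print(len(xs),"mean y,x",v.mean(),u.mean(),"angle",np.arctan2(e[1],e[0]))
st=arm.read_state();print(st["tcp_pos"].round(1),round(head(st["eef_rot"]),2),st["wrist_force"].round(1),st["moment"].round(2),st["width"],st["grasp_force"])
E
python3 ptr.py
```

```text
20 mean y,x 30.76878190853494 47.532256793099194 angle 1.061443698969337
[ 568.1 -107.5  141.3] -4.88 [ 3.6  9.6 -0.8] [ 2.49 -0.85  0.43] 13.15014185491759 62.247860077768564
```

The pointer's centre now sits at 0.99 rad about the keyhole, so the lock is at its stop. I'll release and lift straight up.

carry_out:
  targets:
    - [[0.75,0,0,0,-2],[0.5,0,0,0,0],[0.4,0,0,0,0],[0.4,0,0,0,0]]

```text
time: 13.92
tcp_pos: [567.3, -109.6, 141.2]
eef_rot: [3.14, -0.086, -0.0]
wrist_force: [-0.6, -0.2, 0.1]
width: 51.3
grasp_force: 0.0
```

carry_out:
  targets:
    - [[0.4,0,0,-0.01,0],[0.4,0,0,-0.03,0],[0.4,0,0,-0.04,0],[0.4,0,0,-0.04,0],[0.4,0,0,-0.04,0]]

```text
time: 14.33
tcp_pos: [567.0, -109.3, 304.0]
eef_rot: [3.14, -0.086, 0.0]
wrist_force: [0.8, 0.0, 0.0]
width: 51.3
grasp_force: 0.0
```

carry_out:
  targets:
    - [[0.4,-0.04,0,0,0],[0.4,-0.04,0,0,0],[0.4,-0.04,0,0,0],[0.4,0,0,0,0]]

```text
time: 14.67
tcp_pos: [441.3, -102.9, 301.9]
eef_rot: [3.14, -0.089, -0.004]
wrist_force: [2.4, -0.8, 1.7]
width: 51.1
grasp_force: 0.0
```

```bash
python3 ptr.py; python3 - <<'E'
from h import *
snap('a7',(195,170),(245,105),4.5,4)
E
```

```text
13 mean y,x 30.532886129936514 46.35447621900633 angle 1.0651271650331853
[ 444.9 -102.9  302.5] -3.2 [ 1.  -0.7  0.2] [-0.04 -0.05  0.  ] 51.32356972761011 0.0
14.8167 [ 448.1 -102.7  302.4] -3.16 [ 0.11  0.19 -0.02  1.94  0.    1.01 -1.53] [ 0.3 -0.8  0.2] 51.176377974952864
```

View pics/a7.png

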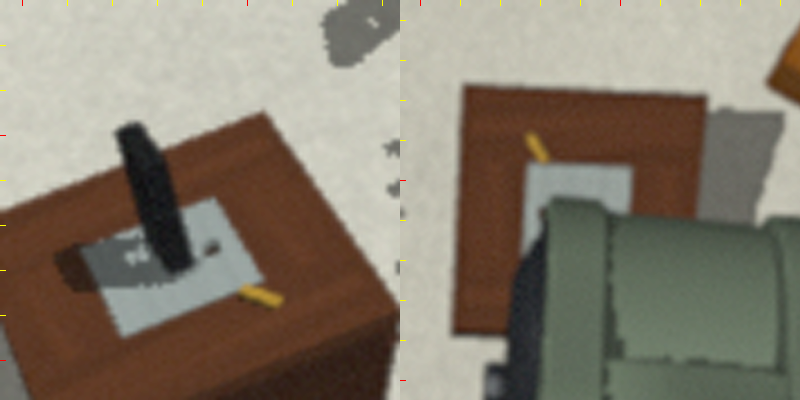

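```bash
python3 - <<'E'
from h import *
f=lambda p:((proj("scene",p)-[195,170]+.35)*4.5).round(0).tolist()
n=np.array([-.453,.021,.891]);K=np.array([592.1,-110.2,97.2]);X=np.array([.891,-.042,.454]);Y=np.array([.047,.999,0])
for dz in(0,5): print(dz,"top",[f(K+(73+dz)*n+a*18*X+b*7*Y) for a,b in((-1,-1),(-1,1),(1,1),(1,-1))],"bot",[f(K+(41+dz)*n+18*X+b*7*Y) for b in(-1,1)],"frame",[f(K+(5+dz)*n+a*18*X) for a in(-1,1)])
im=cv2.imread("raw_scene.png");w=im[190:235,215:245];ys,xs=np.nonzero(w.max(2)<45);p=np.c_[xs+215-195,ys+190-170]*4.5
h=cv2.convexHull(p.astype(np.float32));print(cv2.approxPolyDP(h,6,True)[:,0].tolist())
E
```

```text
0 top [[108.0, 129.0], [136.0, 119.0], [160.0, 159.0], [131.0, 170.0]] bot [[147.0, 223.0], [174.0, 212.0]] frame [[154.0, 232.0], [177.0, 274.0]]
5 top [[106.0, 121.0], [134.0, 111.0], [157.0, 151.0], [129.0, 162.0]] bot [[144.0, 215.0], [172.0, 204.0]] frame [[151.0, 224.0], [174.0, 266.0]]
[[90.0, 288.0], [117.0, 130.5], [135.0, 126.0], [166.5, 166.5], [189.0, 261.0]]
```

In the final view the pointer lies at (240,290)–(282,302), about 1 rad. The key is turned and its outline matches a fully seated pose within about a pixel or two. The other key was never touched and the arm is clear, so I'm handing in.

```bash
python3 -c "
from bench import arm
print(arm.job_done())"
```

```text
the job is handed in; nothing more can be done
None
```

The case is unlocked and the job is handed in: the first key I tried (middle peg) was the right one and stays in the lock, pushed home and turned a quarter turn clockwise, with the pointer at about 1.0 rad; I never touched the other key, the comb or anything else on the dresser.

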